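# Right the fallen bottle and close up the bottle lane

### The arm

A 6-joint arm with a two-finger parallel gripper is mounted at the origin on a cart in front of the work surface, level with it; the furniture and walls round the work are solid. World frame = base frame: x ahead of the robot, y to its left, z up, the work surface at z = 0. Lengths are in m, angles in rad, forces in N, time in s.
With the tool pointing down it reaches from about 0.2 to 0.875 m from the base axis. Payload 3.4 kg.
Tool frame: the origin (TCP) lies between the finger pads; the fingertips stand 25 mm ahead of it and the grasp point (between the pads) lies 6 mm ahead of it (r.nose_length is the z of the fingertips in the tool frame, in m); z points along the fingers, y is the line along which they close (so a half turn about z gives the same grasp; the last joint's range is limited). The gripper opens to 94 mm and grips with 3 to 60 N. Pads are 16 mm wide; open, the fingers measure 119 mm over their backs; the gripper's body (75 mm by 177 mm) begins 78 mm behind the grasp point.
Start: joints at [1.214, 0.276, 1.505, -0, 1.361, -0.121], TCP at [0.134, 0.559, 0.23] pointing down, gripper open.
Joint ranges: [-2.89, 2.89], [-0.75, 2.08], [0.22, 2.7], [-1.18, 4.32], [0.11, 2.71], [-2.7, 2.7]. Speed limits (rad/s): [2.57, 2.57, 3.14, 3.14, 3.14, 3.14].

### API

Orientations are given as a unit quaternion [w, x, y, z].
In Python, from plant import r, gripper_to, inverse_kinematics, vision, models, telemetry gives the robot as it stands. Calls block until the motion is done:
- r.move_to(position, orientation): joint-space move of the TCP to a pose.
- r.move_l(position, rot=None, vel=0.15, guard=None): straight line of the TCP; rot=None keeps the orientation; vel is the mean speed in m/s. With guard (N) it stops when the force on the tool has changed by that much, and returns True; else False.
- r.movej(angles): joint-space move.
- gripper_to(opening, f_grip=None): finger opening in m; f_grip is the grip in N (None keeps the last); returns when the fingers have stopped.
- r.hold(seconds).
- inverse_kinematics(position, orientation): joint angles nearest the present ones, or None.
- vision.snapshot(name): name is "scene" or "top"; returns the picture (384x512x3 uint8, red, green, blue); there is no depth.
- vision.get_calibration(name): a dict with "fx", "fy", "cx", "cy" (pixels), "position" and "orientation" of the camera in the world. Camera axes: x right, y down, z forward; pixel columns grow to the right and rows downward; lengths in m; the calibration is good to about 2 mm. A picture is of the moment at which its call begins. get_calibration takes no time and is no camera call.
A pose or a line that the arm cannot do raises r.PlanningError and nothing moves.
- r.sign_off(): hands the job in; it is judged then, once.
Trained networks look in the newest picture that a camera, given by its name, has taken for a name from the list of things; names that differ only in an ending like _2 or _b are one class to them, and where a whole thing is asked for, a point or a joint stands for the part that bears it (a point fixed in the world has none). Each returns a list of dicts, best first, with "score" (0 to 1); they miss things now and then, are a little off and sometimes report something else, mostly with a low value. They report only what shows in the picture. A call takes as long as a camera call. They do not tell look-alikes from the thing itself.
- models.boxes_of(thing, camera): "at" ([x, y, z] in m, in world coordinates, good to about 4 mm: the middle of the surface that is visible of it).
- models.regions_of(thing, camera): "pixels" (384x512 bool, what is visible of it).
- models.mark_of(thing, camera): "at" ([x, y, z] in m, in world coordinates, good to about 4 mm: a listed point, or the origin of a listed thing).
Readings, each from a call of its own:
- telemetry.current_t(): time.
- telemetry.current_joints(): joint angles.
- telemetry.current_dq(): joint speeds.
- telemetry.current_joint_efforts(): joint torques, N m.
- telemetry.current_ee_pos(): TCP position.
- telemetry.current_tool_rot(): TCP orientation.
- telemetry.current_wrist_force(): force on the tool from outside, world axes, zero at the start.
- telemetry.current_torque(): the same for the moment, N m.
- telemetry.current_opening(): finger opening in m.
- telemetry.current_finger_force(): force on a finger pad.
Only numpy, scipy, OpenCV 4.12 (cv2) and the standard library are available. Lean on these libraries where they do the work, as an engineer would, in place of code of your own. Each camera call takes 0.05 s, during which the arm holds its last target. There are 200 camera calls.

### The job

One of the three bottles in the feed lane has fallen over: stand it up again in the lane, behind the other two, and let go of it. Then slowly slide the carriage along the lane until it has pushed the whole row together and pressed it firmly, but without ramming it, against the end stop, and hold it so for a moment; leave the bottles upright and closed up with no gaps, and leave the carriage there. Do not knock over the other bottles or disturb the things on the bench.

Things in the scene. Friction and masses are not known exactly. Their poses are not given: they have to be found in the camera images.
- lane: Fixed feed lane: plywood board 112 mm wide (x), 520 mm long, low aluminium rails along it. Origin at bench height on its centre line; z up, y along the lane from the carriage to the end stop, x across. Board from y = -280 to +240 mm. Lane floor 12 mm above the origin, with a 24 mm wide slot, 4 mm deep, along its middle; rails: inner faces x = +-33 mm, outer +-43 mm, tops 22 mm above the origin.
- bottle_t: Fallen bare aluminium bottle with black screw cap, 120 mm high, 0.13 to 0.25 kg, lying level along the lane, cap towards the stop. Origin: centre of its underside, when lying 27 mm above the lane floor; z is its axis, underside to cap. Straight body of radius 29.3 mm up to 68 mm (grip it at about 45 mm), then a shoulder; cap of radius 14 mm from 103 mm up. The underside is flat to radius 24 mm.
- bottle_a: Standing bottle of the same shape, nearest the end stop. Origin: centre of its underside. Beyond it the end stop, an aluminium plate 65 mm wide, 56 mm high, is fixed across the lane; its face is somewhere at lane y = 185 to 215 mm, 13 to 58 mm from the bottle. Its place is not reported: it must be felt through the row, or seen.
- bottle_b: Standing bottle of the same shape, next to bottle_a on the carriage's side, with a gap of some 10 to 40 mm between them. Origin: centre of its underside, z up its axis.
- carriage (a joint): Slide of the carriage (m): grows towards the end stop (lane +y); starts at 0 to 0.03, can run to 0.32. About 3 N of friction, light damping, no spring: it stays where left. Pushing three bottles along takes up to 5 N more; the force jumps when the row meets the stop, then lets off a little. Over 7 N on the row is firm; running into the stop faster than 40 mm/s rams it.
- carriage_grip (a point): Point on the centre plane of the carriage's black upright tab (44 mm across, 12 mm thick along the lane, top 78 mm above the lane floor), 65 mm above the floor, 46 mm behind the pushing face. The tab can be gripped, or pushed from behind (lane -y), where it is free; the carriage's base, 24 mm high, ends 8 mm behind this point. Axes as the lane's.
- carriage_face (a point): Centre of the carriage's flat pushing face (63 mm wide, 62 mm high from the lane's floor), 30 mm above the lane's floor. Axes as the lane's: y points to the end stop.
- pot: Bystander: grey glue pot, 79 mm wide, 76 mm high, standing in front of the lane. Origin: centre of its underside.
- tape: Bystander: the yellow tape measure in front of the lane, near the glue pot, 69 x 84 x 30 mm. Origin: centre of its underside.
- red_shoe: Bystander: the single red shoe with black toe lying in front of the lane, right of the glue pot, 250 x 118 x 76 mm. Origin: centre of its underside.
Things that resemble listed ones, but are neither listed nor needed, are in the scene too. What is shaped like the bottle_b but orange is not meant. What is shaped like the bottle_a but red is not meant.

How it is judged:
On the way, in this order (a step that is already met when the one before it is completed fails the run):
1. the fallen bottle stands upright in the lane, between the carriage and bottle_b, and is let go (angle between bottle_t's own z axis and vertical below 0.1 rad and x of bottle_t in the frame of lane between -0.008 and 0.008 m and z of bottle_t in the frame of lane below 0.016 m and contact force between the fingers and bottle_t below 0.05 N and y of bottle_t in the frame of carriage_face above 0.025 m), for 0.3 s.
2. the carriage presses the closed row against the end stop with more than 7 N for a moment, all bottles upright (angle between each of bottle_a, bottle_b, bottle_t's own z axis and vertical below 0.1 rad and horizontal distance between bottle_a and bottle_b below 0.0625 m and horizontal distance between bottle_b and bottle_t below 0.0625 m and y of bottle_t in the frame of carriage_face below 0.0335 m and contact force between carriage and bottle_t above 7 N), for 0.1 s.
At the end, for the whole second after the job is handed in: Three bottles upright (0.10 rad) on the lane floor, within 8 mm of its centre line, at rest, in a closed row that was pressed to the end stop: neighbouring axes under 62.5 mm apart (58.5 is touching), carriage face under 33.5 mm from bottle_t's axis (29.3 is touching) (angle between each of bottle_a, bottle_b, bottle_t's own z axis and vertical below 0.1 rad and x of bottle_a in the frame of lane between -0.008 and 0.008 m and x of bottle_b in the frame of lane between -0.008 and 0.008 m and x of bottle_t in the frame of lane between -0.008 and 0.008 m and z of each of bottle_a, bottle_b, bottle_t in the frame of lane below 0.016 m and horizontal distance between bottle_a and bottle_b below 0.0625 m and horizontal distance between bottle_b and bottle_t below 0.0625 m and y of bottle_t in the frame of carriage_face below 0.0335 m and linear speed of each of bottle_a, bottle_b, bottle_t below 0.02 m/s and velocity of joint carriage below 0.005 m/s).
It fails at once if a standing bottle is knocked over (angle between any of bottle_a, bottle_b's own z axis and vertical above 0.5 rad).
It fails at once if the carriage rams the row (more than 60 N on the bottle, also for an instant) (contact force between carriage and bottle_t above 60 N).
It fails at once if the glue pot, the tape measure or the red shoe is shifted more than 30 mm (distance of any of pot, tape, red_shoe from where it was at the start of the episode above 0.03 m).
It also fails if it takes over 69 s, if anything falls off the work surface, if the arm or the gripper's body presses on something with over 40 N, if the wrist force passes 120 N, or if a joint passes its speed limit or range.

## Working session

There is one attempt and no reset: what is moved stays moved. The work goes in short steps, each a Python script; the robot and the scene stay as the last script left them, time stands still between calls to the robot, and variables do not carry over. Pictures are saved under pics/ and viewed, at most 10 in all, crops included, and the job is handed in when it is done.

```bash
ls; mkdir -p pics; python3 - <<'E'
from plant import r, vision, models, telemetry
import cv2,numpy as np
for n in ("scene","top"):
    im=vision.snapshot(n); cv2.imwrite(f"pics/{n}0.png",im[:,:,::-1])
    print(n,vision.get_calibration(n))
    for t in ("bottle_t","bottle_a","carriage_grip","carriage_face","lane","pot"):
        print(t,[(round(d["score"],2),np.round(d["at"],3).tolist()) for d in models.mark_of(t,n)])
print(telemetry.current_t(),telemetry.current_tool_rot())
E
```

```text
pics
scene {'fx': 397.3077680125359, 'fy': 397.3077680125359, 'cx': 253.77123562219, 'cy': 191.1572932715216, 'position': array([ 0.04110995, -0.98798365,  0.79556251]), 'orientation': array([-0.41659926,  0.85189961, -0.28795835,  0.13338705])}
bottle_t [(0.83, [0.64, -0.148, 0.011]), (0.72, [0.674, -0.067, 0.011]), (0.66, [0.558, -0.346, 0.037]), (0.62, [0.847, 0.032, 0.004])]
bottle_a [(0.83, [0.64, -0.148, 0.011]), (0.72, [0.674, -0.067, 0.011]), (0.66, [0.558, -0.346, 0.037]), (0.62, [0.847, 0.032, 0.004])]
carriage_grip [(0.92, [0.526, -0.435, 0.078])]
carriage_face []
lane [(0.84, [0.625, -0.19, 0.002])]
pot [(0.79, [0.353, -0.263, 0.001])]
top {'fx': 435.99479318153544, 'fy': 435.99479318153544, 'cx': 260.6724081180009, 'cy': 182.32694425082465, 'position': array([ 0.44994969, -0.22553625,  1.17706797]), 'orientation': array([ 0.05056638, -0.70208576,  0.7090153 , -0.0426138 ])}
bottle_t [(0.93, [0.848, 0.037, -0.001]), (0.86, [0.674, -0.068, 0.012]), (0.73, [0.646, -0.15, 0.009]), (0.71, [0.563, -0.346, 0.038]), (0.68, [0.826, -0.083, -0.003])]
bottle_a [(0.93, [0.848, 0.037, -0.001]), (0.86, [0.674, -0.068, 0.012]), (0.73, [0.646, -0.15, 0.009]), (0.71, [0.563, -0.346, 0.038]), (0.68, [0.826, -0.083, -0.003])]
carriage_grip []
carriage_face [(0.69, [0.547, -0.391, 0.038])]
lane [(0.56, [0.625, -0.189, 0.003])]
pot [(0.85, [0.355, -0.263, 0.0])]
0.7 [2.70906266e-05 1.17624281e-01 9.93058165e-01 9.07529161e-05]
```

View pics/scene0.png

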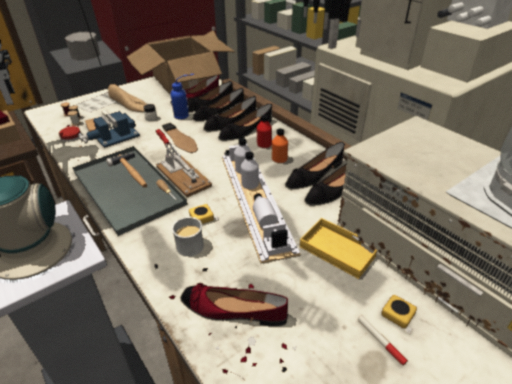

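View pics/top0.png

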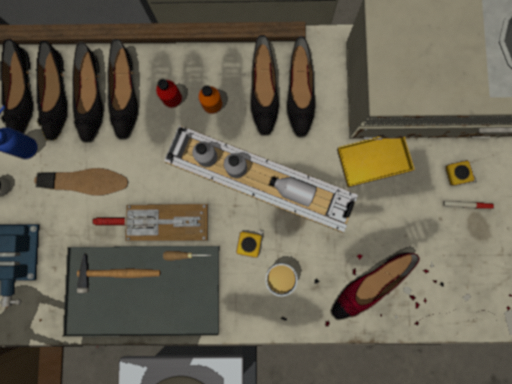

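Top view pixels: standing grey bottles at (205,152)=a and (236,163)=b, fallen one at (297,190) with cap towards b. The carriage is at (342,207), the pot at (282,278), the tape at (250,244) and the shoe at (375,283). The look-alikes are the red bottle (169,93), the orange bottle (210,98), the blue bottle (18,143), a second tape (460,172) and black shoes. I choose the grey bottle lying in the lane and check it in a close crop, along with the lane direction from the regions.

```bash
cat > h.py <<'E'
from plant import r, gripper_to, inverse_kinematics, vision, models, telemetry
import cv2, numpy as np
from scipy.spatial.transform import Rotation as R
def ray(n,uv):
    c=vision.get_calibration(n); uv=np.atleast_2d(uv)
    d=np.c_[(uv[:,0]-c["cx"])/c["fx"],(uv[:,1]-c["cy"])/c["fy"],np.ones(len(uv))]
    return c["position"],R.from_quat(c["orientation"],scalar_first=True).apply(d)
def atz(n,uv,z):
    p,d=ray(n,uv); return p+d*((z-p[2])/d[:,2])[:,None]
def tri(uv1,uv2):
    p,a=ray("scene",uv1);q,b=ray("top",uv2);a,b=a[0],b[0]
    s=np.linalg.lstsq(np.c_[a,-b],q-p,rcond=None)[0]
    return (p+a*s[0]+q+b*s[1])/2,np.linalg.norm(p+a*s[0]-q-b*s[1])
E
python3 - <<'E'
from h import *
T=vision.snapshot("top"); S=vision.snapshot("scene")
cv2.imwrite("pics/topc.png",cv2.resize(T[120:240,155:360,::-1],None,fx=3.9,fy=3.9,interpolation=cv2.INTER_CUBIC))
cv2.imwrite("pics/scenec.png",cv2.resize(S[130:265,215:305,::-1],None,fx=4.4,fy=4.4,interpolation=cv2.INTER_CUBIC))
for n in("top","scene"):
    for d in models.regions_of("lane",n)[:1]:
        m=d["pixels"]; v,u=np.nonzero(m); P=atz(n,np.c_[u,v],.015)[:,:2]
        rc=cv2.minAreaRect(P.astype(np.float32)); print(n,d["score"],rc)
    for d in models.regions_of("bottle_t",n):
        v,u=np.nonzero(d["pixels"]); print(" bottle",round(d["score"],2),len(u),u.mean().round(1),v.mean().round(1),u.min(),u.max(),v.min(),v.max())
    for t in("carriage_grip","carriage_face","bottle_t"): print(t,[np.round(d["at"],3).tolist() for d in models.mark_of(t,n)])
E
```

```text
top 0.92 ((0.6163851618766785, -0.2115047574043274), (0.5157750248908997, 0.11206789314746857), 67.736083984375)
 bottle 0.97 499 204.7 154.2 192 217 141 167
 bottle 0.97 480 234.7 164.7 223 246 152 178
 bottle 0.75 838 293.6 189.6 269 315 177 205
 bottle 0.67 576 168.3 93.0 156 181 79 107
 bottle 0.64 539 209.7 99.3 198 221 85 113
carriage_grip [[0.524, -0.435, 0.078]]
carriage_face [[0.544, -0.395, 0.042], [0.65, -0.151, 0.009], [0.353, -0.262, -0.002]]
bottle_t [[0.558, -0.345, 0.038], [0.674, -0.065, 0.016], [0.645, -0.148, 0.012], [0.845, 0.035, -0.001], [0.831, -0.08, -0.003]]
 bottle 0.95 579 249.0 171.4 240 258 151 189
 bottle 0.84 563 263.2 211.1 252 277 193 227
 bottle 0.78 397 263.9 132.5 256 271 115 147
 bottle 0.66 466 279.4 147.3 271 287 129 163
 bottle 0.62 322 239.9 153.5 234 249 137 173
carriage_grip [[0.527, -0.433, 0.078]]
carriage_face [[0.545, -0.392, 0.04], [0.644, -0.149, 0.012]]
bottle_t [[0.846, 0.032, 0.0], [0.679, -0.068, 0.015], [0.562, -0.346, 0.039], [0.829, -0.078, 0.0], [0.646, -0.148, 0.01]]
```

View pics/topc.png

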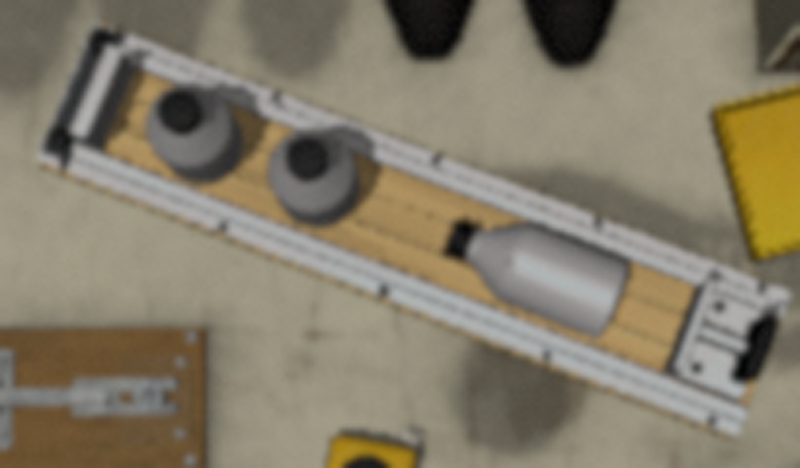

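View pics/scenec.png

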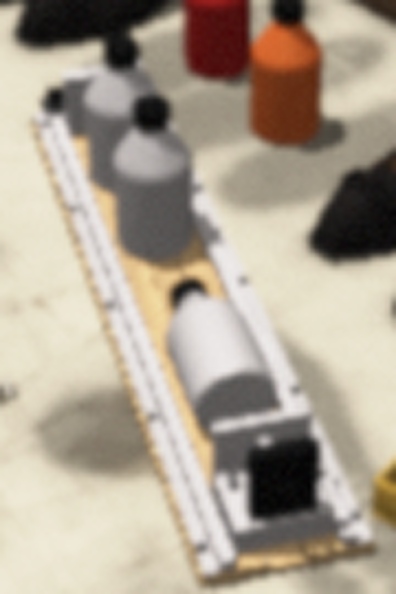

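The crops show the bare aluminium bottle with black cap lying in the lane: top view cap at (270,181), underside at (313,196), and the tab at (351,208). The end stop plate is at about (181,147) in the top view. Next I triangulate and check which tilts are reachable.

```bash
cat >> h.py <<'E'
O=np.array([.6245,-.1915,0.]); yaw=np.deg2rad(67.8)
d=np.array([np.cos(yaw),np.sin(yaw),0]); xl=np.array([d[1],-d[0],0]); zl=np.array([0,0,1.])
def W(x,y,z): return O+x*xl+y*d+z*zl
def L(p): q=np.asarray(p)-O; return np.round([q@xl,q@d,q[2]],4)
def rot(phi,s=1):  # tool z: phi=0 straight down, phi=90deg towards +lane y; closes across the lane
    tz=np.sin(phi)*d-np.cos(phi)*zl; ty=s*xl
    return R.from_matrix(np.c_[np.cross(ty,tz),ty,tz]).as_quat(scalar_first=True)
def tcp(g,phi): return np.asarray(g)-.006*(np.sin(phi)*d-np.cos(phi)*zl)
E
python3 - <<'E'
from h import *
for a,b in [((257.5,196.1),(270.4,181.5)),((269,220.5),(312.7,195.5))]:
    p,e=tri(a,b); print("tri",p.round(3),L(p),round(e,4))
c=lambda x,y:(x/3.9+155,y/3.9+120)
print("stop face top", L(atz("top",[c(128,65)],.068)[0]),L(atz("top",[c(95,148)],.068)[0]))
print("face top", L(atz("top",[c(703,280)],.074)[0]),L(atz("top",[c(672,365)],.074)[0]))
for n in("top","scene"):print(n,[L(x["at"]).tolist() for x in models.mark_of("bottle_t",n)],[L(x["at"]).tolist() for x in models.mark_of("carriage_grip",n)])
for s in(1,-1):
  for phi in (-60,-45,-35,-25,-10,0,30,45,55,65):
    f=np.deg2rad(phi); k=(phi+45)/90
    q=inverse_kinematics(tcp(W(0,-.12+.06*max(0,k),.05+.03*(0<k<1)),f),rot(f,s)); print(s,phi,None if q is None else np.round(q,2))
  print("push",inverse_kinematics(W(0,-.33,.08),rot(0,s)),inverse_kinematics(W(0,0,.08),rot(0,s)))
E
```

```text
tri [ 0.604 -0.24   0.041] [-0.0003 -0.0526  0.0413] 0.0041
tri [ 0.564 -0.349  0.043] [ 0.0037 -0.1685  0.0429] 0.0001
stop face top [0.0247 0.1901 0.068 ] [-0.0353  0.1886  0.068 ]
face top [ 0.0295 -0.2164  0.074 ] [-0.0297 -0.217   0.074 ]
top [[-0.0036, -0.1677, 0.0375], [-0.0017, 0.1358, 0.0159], [0.0031, 0.0478, 0.0118], [0.1188, 0.2927, -0.0013], [0.1489, 0.1806, -0.0031]] [[-0.0009, -0.2633, 0.0777]]
scene [[0.1209, 0.2905, 0.0005], [0.0041, 0.1345, 0.0154], [0.0004, -0.1668, 0.0393], [0.1464, 0.1829, 0.0004], [0.0035, 0.0479, 0.0105]] [[0.001, -0.2604, 0.0775]]
1 -60 [-0.11  0.79  1.58 -1.01  1.38  0.82]
1 -45 [-0.19  0.67  1.59 -0.83  1.22  0.64]
1 -35 [-0.25  0.58  1.56 -0.66  1.18  0.45]
1 -25 [-0.33  0.53  1.56 -0.49  1.13  0.29]
1 -10 [-0.45  0.5   1.55 -0.2   1.1   0.02]
1 0 [-0.54  0.49  1.54 -0.    1.11 -0.15]
1 30 [-0.78  0.57  1.52  0.5   1.3  -0.6 ]
1 45 [-0.87  0.7   1.54  0.69  1.39 -0.78]
1 55 [-0.92  0.77  1.53  0.79  1.5  -0.87]
1 65 [-0.95  0.85  1.52  0.88  1.6  -0.94]
push [-8.81230111e-01  5.67997744e-01  1.41015212e+00 -4.44089210e-16
  1.16344279e+00 -4.93767018e-01] [-4.03989010e-01  4.98935920e-01  1.54139659e+00 -4.44089210e-16
  1.10126014e+00 -1.65259164e-02]
-1 -60 [-0.11  0.79  1.58 -1.01  1.38 -2.32]
-1 -45 [-0.19  0.67  1.59 -0.83  1.22 -2.5 ]
-1 -35 [-0.25  0.58  1.56 -0.66  1.18 -2.69]
-1 -25 None
-1 -10 None
-1 0 None
-1 30 [-0.78  0.57  1.52  0.5   1.3   2.55]
-1 45 [-0.87  0.7   1.54  0.69  1.39  2.36]
-1 55 [-0.92  0.77  1.53  0.79  1.5   2.27]
-1 65 [-0.95  0.85  1.52  0.88  1.6   2.2 ]
push [-8.81230111e-01  5.67997744e-01  1.41015212e+00 -4.44089210e-16
  1.16344279e+00  2.64782564e+00] None
```

Both views agree: the underside is at lane y = -0.168 with the axis at z ≈ 0.039–0.043, b at 0.048, a at 0.135, the carriage face at -0.217 and the stop at ≈0.19. I'll grasp with the tool tilted -35° and turn it 90° to +55°.

```bash
python3 - <<'E'
from h import *
a=np.deg2rad(-35); b=np.deg2rad(55); g=lambda z:tcp(W(0,-.123,z),a)
gripper_to(.094)
r.move_to(g(.20),rot(a))
r.move_l(g(.11),vel=.15)
print("contact",r.move_l(g(.0445),vel=.06,guard=8),telemetry.current_ee_pos()-g(.0445))
gripper_to(.04,30); print(telemetry.current_opening(),telemetry.current_finger_force(),telemetry.current_wrist_force())
w0=telemetry.current_wrist_force()
r.move_l(g(.14),vel=.1); print("lift dF",telemetry.current_wrist_force()-w0,telemetry.current_opening())
r.move_l(tcp(W(0,-.07,.16),b),rot(b),vel=.06)
print(telemetry.current_opening(),telemetry.current_t())
S=vision.snapshot("scene"); cv2.imwrite("pics/turned.png",cv2.resize(S[80:280,170:370,::-1],None,fx=3,fy=3,interpolation=cv2.INTER_CUBIC))
E
```

```text
contact False [ 0.00031005 -0.00011838  0.00047055]
0.057364495315825784 30.000039786100388 [ 0.31157191 -0.87971576  0.88169648]
lift dF [ 0.25641455  1.0396849  -2.62354687] 0.05722189457954119
0.057485945405604956 10.5917
```

View pics/turned.png

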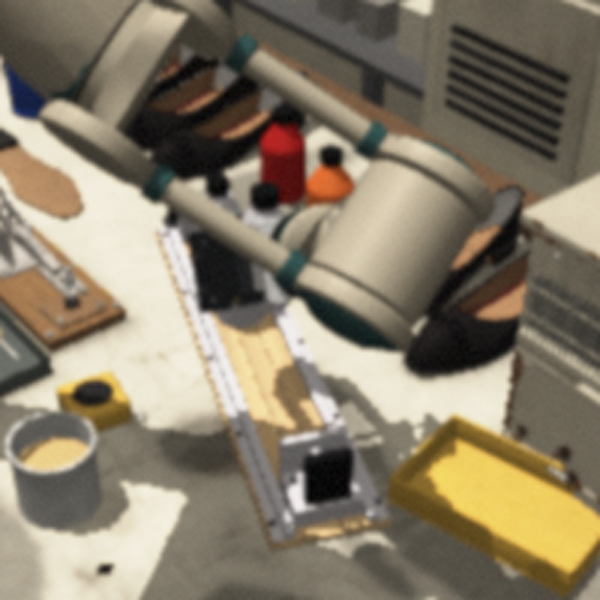

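The bottle is held upright, mostly hidden behind the gripper body at about (225,280) in the crop, with its lower rim at about (250,315). The standing bottles and bystanders are untouched. I'll lower it under guard.

```bash
python3 - <<'E'
from h import *
b=np.deg2rad(55); g=lambda z:tcp(W(0,-.07,z),b)
r.move_l(g(.066),vel=.1); r.hold(.2); w0=telemetry.current_wrist_force()
c=r.move_l(g(.050),vel=.015,guard=3); p=L(telemetry.current_ee_pos()); print(c,p,"grasp z",p[2]-.006*np.cos(b),telemetry.current_wrist_force()-w0,telemetry.current_torque())
E
```

```text
True [-0.     -0.0749  0.0608] grasp z 0.057358541381893724 [-1.80438802 -1.71635356  4.72114474] [-0.05867631  0.01809689  0.0028883 ]
```

Contact came at grasp z = 0.0574 (0.057 expected on the floor), so I release and back off.

```bash
python3 - <<'E'
from h import *
b=np.deg2rad(55); z=L(telemetry.current_ee_pos())[2]-.006*np.cos(b)
gripper_to(.082); r.hold(.2)
tz=np.sin(b)*d-np.cos(b)*zl; p=np.array(telemetry.current_ee_pos())
r.move_l(p-.13*tz,vel=.1)
r.move_l(p-.13*tz+.10*zl-.06*d,vel=.2)
print(telemetry.current_t())
S=vision.snapshot("scene");T=vision.snapshot("top")
v=np.hstack([cv2.resize(x[:,:,::-1],(400,400),interpolation=cv2.INTER_CUBIC) for x in(S[110:270,190:350],T[110:270,180:340])])
cv2.imwrite("pics/placed.png",v)
for n in("top","scene"):
  print(n,[(round(x["score"],2),L(x["at"]).tolist()) for x in models.mark_of("bottle_t",n)],[L(x["at"]).tolist() for x in models.mark_of("carriage_grip",n)])
E
```

```text
15.5583
top [(0.94, [-0.0009, -0.0606, 0.0116]), (0.75, [0.005, 0.0472, 0.01]), (0.71, [0.1203, 0.2921, -0.0021]), (0.69, [-0.0033, 0.1317, 0.0111]), (0.62, [0.1455, 0.1807, -0.0005])] [[0.0029, -0.26, 0.0801]]
scene [(0.85, [0.1198, 0.2911, -0.0013]), (0.66, [0.1445, 0.1844, -0.0002]), (0.58, [0.0012, 0.049, 0.0103]), (0.51, [-0.0019, -0.0613, 0.0098]), (0.46, [0.0041, 0.1343, 0.0131])] [[-0.0008, 0.0014, 0.0008], [0.0023, -0.2601, 0.0787]]
```

View pics/placed.png

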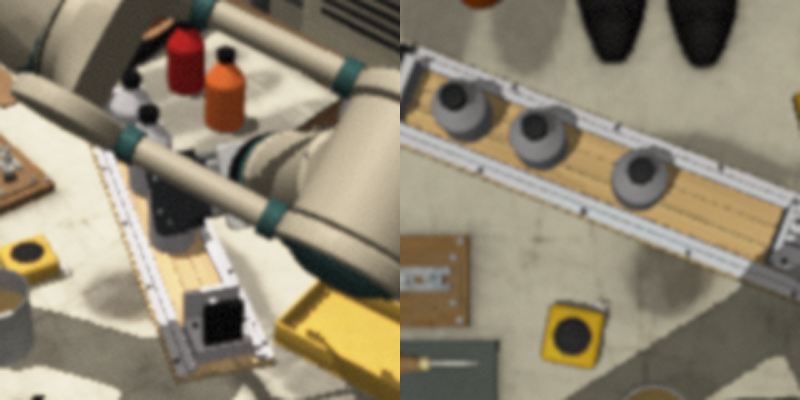

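The bottle stands at lane (-0.001, -0.061), z ≈ 0.011. In the top crop it is at (640,178), with b at (538,138), a at (460,108), and the gripper clear. Next I push the tab from behind.

```bash
python3 - <<'E'
from h import *
gripper_to(.0)
r.move_to(W(0,-.305,.20),rot(0)); r.move_l(W(0,-.305,.078),vel=.1)
r.hold(.2); f=lambda:telemetry.current_wrist_force(); F0=f()
print(telemetry.current_opening(),F0)
c=r.move_l(W(0,-.075,.078),vel=.022,guard=14); print("phase1",c,L(telemetry.current_ee_pos()),-(f()-F0)@d,telemetry.current_t())
T=vision.snapshot("top"); cv2.imwrite("pics/push.png",cv2.resize(T[120:240,155:360,::-1],None,fx=3.9,fy=3.9,interpolation=cv2.INTER_CUBIC))
E
```

```text
0.0003957425416251043 [-0.33991793 -0.46411769 -0.39769152]
phase1 False [-0.0001 -0.0752  0.078 ] 4.380508216318743 30.025
```

View pics/push.png

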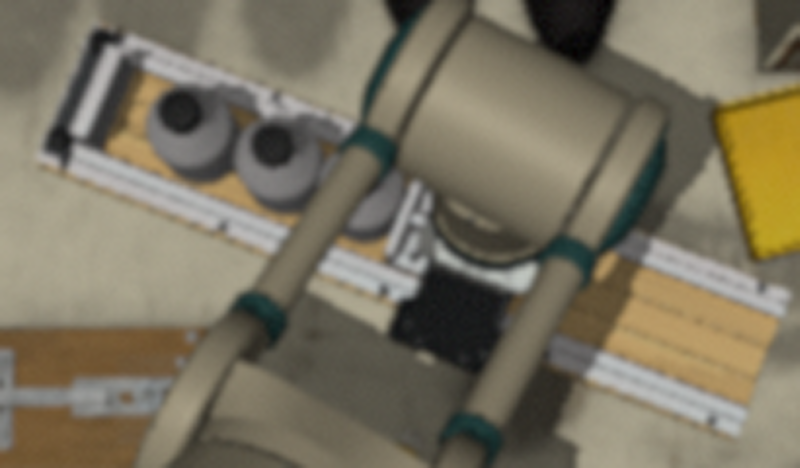

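The row is upright and closing: a at (190,130), b at (278,165), t at (365,200) in the crop, with a not yet at the stop. I'll continue slowly with a guard.

```bash
python3 - <<'E'
from h import *
F0=np.array([-.34,-.464,-.398]); f=lambda:round(float(-(telemetry.current_wrist_force()-F0)@d),2)
c=r.move_l(W(0,-.005,.078),vel=.012,guard=14); print(c,L(telemetry.current_ee_pos()),f())
for _ in range(4): r.hold(.15); print(f(),L(telemetry.current_ee_pos()))
print(telemetry.current_t())
E
```

```text
True [-0.0003 -0.0342  0.0777] 0.94
-0.43 [-0.0009 -0.0346  0.0773]
-0.91 [-0.001  -0.0352  0.0772]
-1.02 [-0.001  -0.0357  0.0773]
0.08 [-0.0009 -0.0359  0.0774]
34.2083
```

```bash
python3 - <<'E'
from h import *
F0=np.array([-.34,-.464,-.398]); f=lambda:round(float(-(telemetry.current_wrist_force()-F0)@d),2)
y=-.036
for _ in range(16):
    y+=.001; c=r.move_l(W(0,y,.078),vel=.008,guard=25); k=f(); print(round(y,3),c,L(telemetry.current_ee_pos())[1],k)
    if k>15 or c: break
for _ in range(4): r.hold(.15); print(f(),L(telemetry.current_ee_pos())[1])
print(telemetry.current_t())
T=vision.snapshot("top"); cv2.imwrite("pics/push2.png",cv2.resize(T[120:240,155:360,::-1],None,fx=3.9,fy=3.9,interpolation=cv2.INTER_CUBIC))
E
```

```text
-0.035 False -0.035 -0.39
-0.034 False -0.0343 0.46
-0.033 False -0.0342 4.1
-0.032 False -0.0341 7.78
-0.031 False -0.0341 8.85
-0.03 False -0.0341 11.43
-0.029 False -0.0341 13.4
-0.028 False -0.034 15.75
15.83 -0.034
15.64 -0.034
16.26 -0.034
15.77 -0.034
37.0583
```

View pics/push2.png

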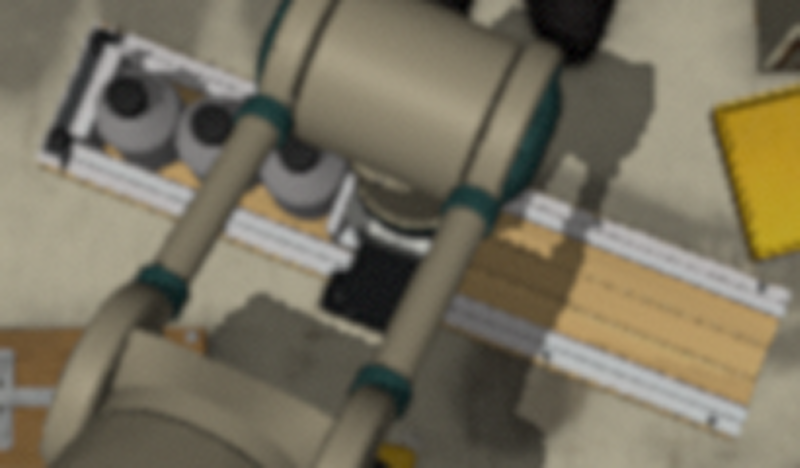

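The row is closed and against the stop: a at (135,115), b at (210,140), t at (305,178) in the crop, held at ~16 N with no motion. I'll back off, check positions, and hand in.

```bash
python3 - <<'E'
from h import *
r.move_l(W(0,-.08,.078),vel=.03); r.move_l(W(0,-.10,.22),vel=.15); r.move_l(W(-.2,-.2,.3),vel=.2); r.hold(.3)
T=vision.snapshot("top"); S=vision.snapshot("scene")
for n in("top","scene"):
  print(n,[(round(x["score"],2),L(x["at"]).tolist()) for x in models.mark_of("bottle_t",n)],*[[L(x["at"]).tolist() for x in models.mark_of(t,n)] for t in("carriage_grip","carriage_face")])
v=np.hstack([cv2.resize(x[:,:,::-1],(400,400),interpolation=cv2.INTER_CUBIC) for x in(S[110:270,190:350],T[110:270,140:300])])
cv2.imwrite("pics/end.png",v); print(telemetry.current_t())
E
```

```text
top [(0.94, [-0.0056, 0.1691, 0.0119]), (0.82, [0.0018, 0.1113, 0.007]), (0.61, [0.1488, 0.1815, -0.0025]), (0.57, [0.121, 0.2922, 0.0016])] [[-0.0009, -0.0181, 0.0791], [0.0061, 0.0307, 0.0394]] [[0.0046, 0.0321, 0.0421], [-0.1704, -0.0589, -0.0021]]
scene [(0.94, [0.1468, 0.184, 0.0031]), (0.94, [0.1216, 0.2948, 0.0013]), (0.77, [-0.0017, 0.1718, 0.0144]), (0.65, [0.0018, 0.056, 0.014]), (0.59, [0.0006, 0.1108, 0.0111])] [[0.0023, -0.017, 0.0798], [-0.0013, 0.1118, 0.0093]] [[-0.0004, 0.0303, 0.0418], [0.0026, 0.057, 0.0131]]
42.1333
```

View pics/end.png

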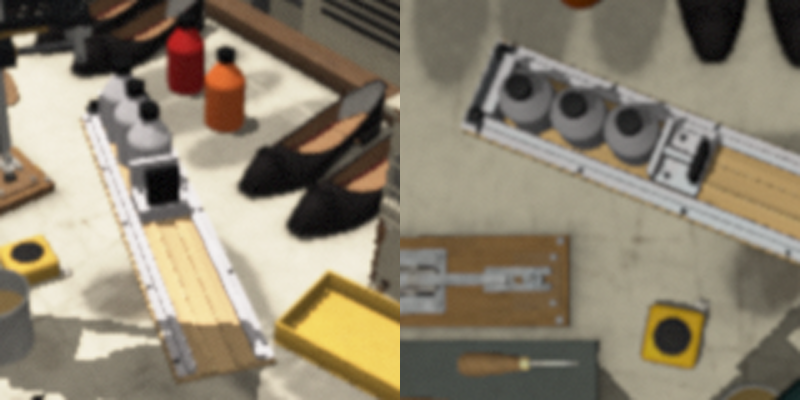

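The three bottles are upright in a closed row (top crop (525,95), (578,115), (630,132)) between the stop and the carriage. Marks are about 58 mm apart and the pot and tape have not moved.

```bash
python3 -c "
from plant import r
print(r.sign_off())"
```

```text
the job is handed in; nothing more can be done
None
```

I stood the fallen bottle up behind the other two, slid the row closed against the end stop with the carriage, held it at about 16 N at the tool (roughly 13 N on the row), left the carriage there and handed the job in; the hand-in returned no verdict.

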